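# Finish the pinwheel layer of coin cartons and pin it

### The job

Complete the interlocking pinwheel layer on the slab: take the two coin cartons that lie loose on the counter and set each down gently, flat, in one of the two empty outlines, leaving the two cartons already laid in their outlines. Then take the steel seal pin out of its stand and lower it fully home into the hole in the middle of the slab, let go of it, and leave the other things on the counter undisturbed.

Things in the scene. Friction and masses are not known exactly. Their poses are not given: they have to be found in the camera images.
- slab: Fixed grey pallet slab, 204 x 204 x 28 mm, top 28 mm above the counter. Origin at the centre of its underside, z up. Four black printed outlines on its top form a pinwheel round an open middle of 94 x 94 mm with a hole at its centre; neighbouring cartons of the finished pattern stand 8 mm apart.
- hole (a point): Mouth of the round pin hole, at the centre of the slab's top: diameter 13 mm, depth 24 mm, edge chamfered 2 mm. Axes as the slab's.
- place_far (a point): Centre that a carton has when lying in this outline (21 mm above the slab's top). Its axes are the slab's. In the slab's frame the outline is centred at x +66, y -23 mm; its length runs along the slab's y. Empty at the start; either loose carton may go here, either end first.
- place_near (a point): Centre that a carton has when lying in this outline (21 mm above the slab's top). Its axes are the slab's. In the slab's frame the outline is centred at x -66, y +23 mm; its length runs along the slab's y. Empty at the start; either loose carton may go here, either end first.
- place_right (a point): Centre that a carton has when lying in this outline (21 mm above the slab's top). Its axes are the slab's. In the slab's frame the outline is centred at x -23, y -66 mm; its length runs along the slab's x. Taken by a carton from the start.
- place_left (a point): Centre that a carton has when lying in this outline (21 mm above the slab's top). Its axes are the slab's. In the slab's frame the outline is centred at x +23, y +66 mm; its length runs along the slab's x. Taken by a carton from the start.
- laid_right_mid (a point): Sealed brown cardboard carton of coins with a paper tape strip along its top, 124 x 38 x 42 mm (long x short x high), about 0.4 kg. This point is its centre, 21 mm above its underside; x along its length, y across its width, z up. Lies on the slab in the outline place_right and stays there.
- laid_left_mid (a point): Sealed brown cardboard carton of coins with a paper tape strip along its top, 124 x 38 x 42 mm (long x short x high), about 0.4 kg. This point is its centre, 21 mm above its underside; x along its length, y across its width, z up. Lies on the slab in the outline place_left and stays there.
- loose_1_mid (a point): Sealed brown cardboard carton of coins with a paper tape strip along its top, 124 x 38 x 42 mm (long x short x high), about 0.4 kg. This point is its centre, 21 mm above its underside; x along its length, y across its width, z up. Lies on the counter, to be laid in an empty outline.
- loose_2_mid (a point): Sealed brown cardboard carton of coins with a paper tape strip along its top, 124 x 38 x 42 mm (long x short x high), about 0.4 kg. This point is its centre, 21 mm above its underside; x along its length, y across its width, z up. Lies on the counter, to be laid in an empty outline.
- pin_mid (a point): Loose straight steel seal pin, 120 mm long, 60 g: shank 10 mm in diameter with a tapered foot, the uppermost 30 mm a thicker round grip 14 mm in diameter. Stands upright in the stand, its foot 5 mm above the counter. This point is half-way up (60 mm from either end); z along the pin towards the grip.
- pin_tip (a point): Foot of the pin, 60 mm below its middle. Axes as the pin's.
- stand_hole (a point): Mouth of the hole in the fixed aluminium pin stand, a block 60 x 60 x 45 mm; hole 12 mm in diameter, 40 mm deep, at the centre of its top, 45 mm above the counter.
- tape_mid (a point): Bystander: roll of paper tape lying flat, 80 mm across, 22 mm high; its centre.
- mouse_mid (a point): Bystander: black computer mouse, 100 x 58 x 29 mm; 11 mm above its underside.
- ink_pad_mid (a point): Bystander: flat ink pad case, 70 x 110 x 24 mm; 11 mm above its underside.
There are look-alikes about, which are no part of the job. Leave any blue or turquoise look-alike of the part that bears laid_left_mid alone.

How it is judged:
By the outcome, as a careful person would: the job done as asked, in the order asked, and still so for the second after the job is handed in, with the robot touching nothing.
It also fails if it takes over 72 s, if anything falls off the work surface, if the arm or the gripper's body presses on something with over 40 N, if the wrist force passes 120 N, or if a joint passes its speed limit or range.

### The arm

A 6-joint arm with a two-finger parallel gripper is mounted at the origin on the work surface. World frame = base frame: x ahead of the robot, y to its left, z up, the work surface at z = 0. Lengths are in m, angles in rad, forces in N, time in s.
With the tool pointing down it reaches from about 0.35 to 0.925 m from the base axis. Payload 6.4 kg.
Tool frame: the origin (TCP) lies at the very end of the fingers, on their centre line; the grasp point (between the pads) lies 19 mm behind it (manip.tcp_to_grasp is the distance from the TCP to the grasp point, in m); z points along the fingers, y is the line along which they close (so a half turn about z gives the same grasp; the last joint's range is limited). The gripper opens to 85 mm and grips with 20 to 120 N. Pads are 22 mm wide; open, the fingers measure 114 mm over their backs; the gripper's body (76 mm by 85 mm) begins 54 mm behind the grasp point. The pads swing forward as they close: fully open they stand 13 mm farther back than shut.
Start: joints at [-0.174, 0.245, 1.558, -0, 1.339, -0.174], TCP at [0.65, 0, 0.231] pointing down, gripper open.
Joint ranges: [-3.13, 3.13], [-1.02, 2.26], [0.13, 2.54], [-0.95, 4.09], [0.21, 2.88], [-2.74, 2.74]. Speed limits (rad/s): [2.57, 2.57, 3.14, 3.14, 3.14, 3.14].

### API

Orientations are given as a 3x3 rotation matrix whose columns are the frame's x, y, z axes.
In Python, from station import telemetry, capture, manip gives the robot as it stands.
- The arm moves only by the tool play_rows, never from a script. Its argument "commands" is a list that holds one entry, the list of rows, each a list of 7 numbers: the shift along the tool's x, y, z in mm, then the turn, a rotation vector about the tool's x, y, z in rad, then the opening, from 0 (shut) to 1 (fully open). In form: [[[x, y, z, wx, wy, wz, jaw], ...]]. A call has 1 to 12 rows; each row shifts and turns the commanded pose from where the row before left it, along the tool's axes as they then stand; what a row does not reach is not made up. A row lasts 1/12 s, in which the tool goes at most 41.7 mm and 7.16 degrees, less where a joint would pass 70% of its speed; a pose out of reach is approached as far as the arm can. A call with a gripper value outside its range is refused whole. The fingers move at their own pace and stop on an object; the grip force is fixed at half the most. Time passes only in rows, so rows that do not move let the fingers close. It gives the time, the measured TCP pose, the force, the opening and the grip force at its end, in the units of the state.
- telemetry.observe(): the state, without advancing time (a new reading comes with each control period).
- capture(name): name is "scene" or "side" or "wrist"; returns a dict with "frame" (420x560x3 uint8, red, green, blue), "K" (3x3 intrinsics, pixels), "R" (3x3) and "t" (3): a world point X has camera coordinates R X + t; the wrist camera has in their place "hand_eye" (4x4, takes a point from camera to tool coordinates, whose origin is the TCP and whose axes are the flange's). Camera axes: x right, y down, z forward; pixel columns grow to the right and rows downward; lengths in m; the calibration is good to about 2 mm. A picture is of the moment at which its call begins: read the wrist's pose just before it. There is no depth.
- manip.hand_in(): hands the job in; it is judged then, once.
The state is a dict: "time_s": time; "joint_positions": joint angles; "joint_vel": joint speeds; "joint_efforts": joint torques, N m; "tcp_pos": TCP position; "orientation": TCP orientation; "force": force on the tool from outside, world axes, zero at the start; "torque": the same for the moment, N m; "grip_width": opening from 0.0 (shut) to 1.0 (fully open); "grasp_force": force on a finger pad.
Only numpy, scipy, OpenCV 4.12 (cv2) and the standard library are available. Lean on these libraries where they do the work, as an engineer would, in place of code of your own. Each camera call takes 0.05 s, during which the arm holds its last target. There are 200 camera calls.

## Working session

There is one attempt and no reset: what is moved stays moved. The work goes in short steps, Python scripts to look and compute and a tool call to move; the robot and the scene stay as the last step left them, time stands still between calls to the robot, and variables do not carry over. Pictures are saved under pics/ and viewed, at most 10 in all, crops included, and the job is handed in when it is done.

Besides the shell and the picture viewer there is one more tool, called after "Call:" by a JSON object that holds its "name" and its "arguments". play_rows: Moves the arm, as the interface text tells. Its arguments: {"type":"object","properties":{"commands":{"type":"array"}},"required":["commands"]}

```bash
mkdir -p pics; cat > h.py <<'E'
import numpy as np, cv2
from station import telemetry, capture, manip
def shot(n,name):
    s=telemetry.observe(); c=capture(n); cv2.imwrite('pics/'+name+'.png',c['frame'][:,:,::-1])
    if n=='wrist':
        T=np.eye(4);T[:3,:3]=s['orientation'];T[:3,3]=s['tcp_pos']
        E=np.linalg.inv(T@np.array(c['hand_eye'])); c['R'],c['t']=E[:3,:3],E[:3,3]
    return c
def ray(c,uv,z):
    uv=np.atleast_2d(np.array(uv,float)); d=np.c_[uv,np.ones(len(uv))]@np.linalg.inv(c['K']).T@np.array(c['R'])
    o=-np.array(c['R']).T@np.array(c['t']); return o+d*((z-o[2])/d[:,2])[:,None]
E
python3 - <<'E'
from h import *
for n in('scene','side','wrist'):
    c=shot(n,n+'0'); np.savez('pics/'+n+'0.npz',**{k:np.array(c[k]) for k in('frame','K','R','t')})
    print(n,(-np.array(c['R']).T@np.array(c['t'])).round(3),np.array(c['R'])[2].round(2))
print(telemetry.observe()['orientation'],manip.tcp_to_grasp)
a=[cv2.imread(f'pics/{n}0.png') for n in('scene','side','wrist')]
E
```

```text
scene [0.873 0.515 0.735] [-0.36 -0.51 -0.78]
side [ 0.406 -0.809  0.795] [ 0.14  0.77 -0.62]
wrist [0.65  0.08  0.372] [-0.   -0.31 -0.95]
[[-2.54907800e-05  9.99998989e-01 -1.42169568e-03]
 [ 9.99999960e-01  2.58897705e-05  2.80626382e-04]
 [ 2.80662906e-04 -1.42168847e-03 -9.99998950e-01]] 0.0187
```

View pics/scene0.png

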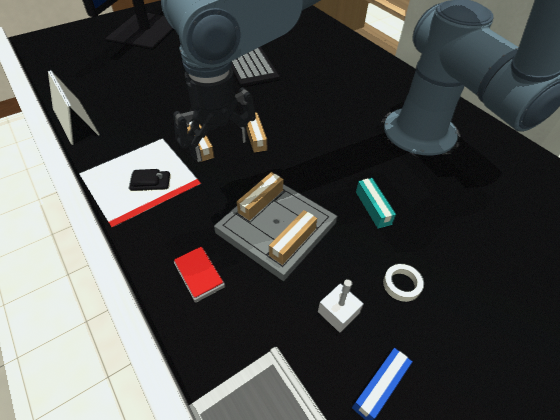

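View pics/side0.png

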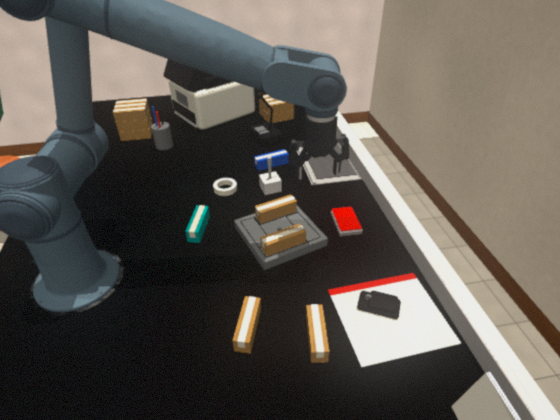

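The scene view shows the slab at (276,222), laid cartons at (260,196) and (293,237), and the pin stand at (341,305). The side view shows the loose cartons at (247,323) and (317,333), the slab at (281,234) and the stand at (270,180). I'll get rough positions first.

```bash
python3 - <<'E'
from h import *
L=lambda n:dict(np.load(f'pics/{n}0.npz'))
c=L('side');s=L('scene')
hsv=cv2.cvtColor(c['frame'],cv2.COLOR_RGB2HSV)
for (x0,x1,y0,y1) in((225,270,285,360),(300,335,295,370)):
    f=hsv[y0:y1,x0:x1]; m=((f[:,:,2]>70)).astype(np.uint8)
    w=((f[:,:,1]<60)&(f[:,:,2]>120)).astype(np.uint8)
    for q,n in((m,'all'),(w,'tape')):
        k=max(cv2.findContours(q,0,2)[0],key=cv2.contourArea)
        r=cv2.boxPoints(cv2.minAreaRect(k))+[x0,y0]
        P=ray(c,r,0.042); e=[(P[i]+P[(i+1)%4])/2 for i in range(4)]
        l=[np.linalg.norm(P[i]-P[(i+1)%4]) for i in range(4)]
        print(n,P.mean(0).round(4),np.round(l,3),[np.degrees(np.arctan2(*(P[(i+1)%4]-P[i])[[1,0]])).round(1) for i in (0,1)])
print('slab',ray(s,[276,222],.028),ray(c,[281,234],.028))
print('pin top',ray(s,[348,283],.125),ray(c,[269,156],.125))
print('stand',ray(s,[341,300],.045),ray(c,[269,176],.045))
E
```

```text
all [ 0.4261 -0.2562  0.042 ] [0.154 0.052 0.151 0.045] [np.float64(73.0), np.float64(-27.4)]
tape [ 0.4259 -0.2496  0.042 ] [0.138 0.018 0.137 0.016] [np.float64(71.5), np.float64(-28.4)]
all [ 0.5773 -0.3094  0.042 ] [0.047 0.154 0.041 0.153] [np.float64(-3.3), np.float64(-100.7)]
tape [ 0.5785 -0.3037  0.042 ] [0.018 0.137 0.016 0.136] [np.float64(-2.4), np.float64(-99.3)]
slab [[0.56439014 0.06831159 0.028     ]] [[0.56209241 0.03577376 0.028     ]]
pin top [[0.57645222 0.31468773 0.125     ]] [[0.57642949 0.31473289 0.125     ]]
stand [[0.57341489 0.30925953 0.045     ]] [[0.57466224 0.31722899 0.045     ]]
```

View pics/wrist0.png

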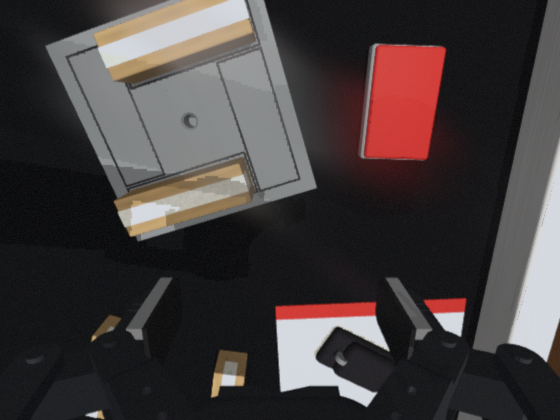

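Call:
{"name": "play_rows", "arguments": {"commands": [[[-27,-19,0,0,0,0,1],[-27,-19,0,0,0,0,1],[-27,-19,0,0,0,0,1],[-27,-19,0,0,0,0,1],[-27,-19,0,0,0,0,1],[-27,-19,0,0,0,0,1],[-27,-19,0,0,0,0,1],[-27,-17,0,0,0,0,1],[0,0,0,0,0,0,1]]]}}

```text
time_s: 0.9
tcp_pos: [0.4976, -0.2196, 0.2311]
orientation: [[0.005, 1.0, -0.001], [1.0, -0.005, -0.001], [-0.001, -0.001, -1.0]]
force: [0.7, -0.2, 0.5]
grip_width: 1.001
grasp_force: 0.0
```

```bash
python3 - <<'E'
from h import *
c=dict(np.load('pics/wrist0.npz'));g=cv2.cvtColor(c['frame'],cv2.COLOR_RGB2GRAY)
# hole blob
r=g[95:145,165:215]; print(r[25].tolist()); 
m=(r<70).astype(np.uint8)
for k in cv2.findContours(m,0,2)[0]:
    if cv2.contourArea(k)>20: e=cv2.minEnclosingCircle(k); print(e, ray(c,np.array(e[0])+[165,95],.028))
# outline corners, guess + subpix
p=np.array([[67,55],[127,187],[163,177],[299,178],[257,190],[218,67]],np.float32).reshape(-1,1,2)
q=cv2.cornerSubPix(g,p.copy(),(6,6),(-1,-1),(3,50,.01)).reshape(-1,2); print(q.round(1).tolist()); print((ray(c,q,.028)*1000).round(1)[:,:2].tolist())
d=shot('wrist','w1'); np.savez('pics/w1.npz',**{k:np.array(d[k]) for k in('frame','K','R','t')})
big=cv2.resize(cv2.cvtColor(c['frame'],4)[0:250,30:330],None,fx=2,fy=2)
cv2.imwrite('pics/slabcrop.png',big)
E
```

```text
[135, 135, 136, 135, 136, 136, 135, 135, 136, 135, 135, 135, 135, 136, 136, 132, 116, 114, 96, 75, 69, 69, 68, 79, 128, 136, 137, 137, 138, 139, 137, 123, 114, 134, 137, 137, 137, 139, 138, 137, 136, 138, 138, 138, 137, 137, 139, 138, 138, 137]
[[66.0999984741211, 56.70000076293945], [126.30000305175781, 186.5], [165.6999969482422, 175.1999969482422], [299.3999938964844, 178.39999389648438], [262.5, 189.6999969482422], [216.0, 61.599998474121094]]
[[452.2, 119.2], [490.6, -4.4], [533.0, 7.5], [670.9, 4.1], [632.5, -7.9], [591.0, 114.9]]
```

View pics/w1.png

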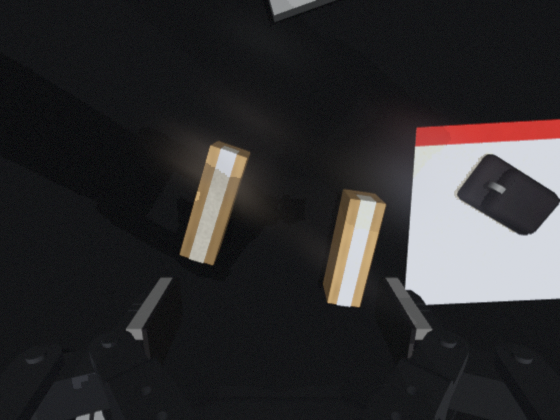

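View pics/slabcrop.png

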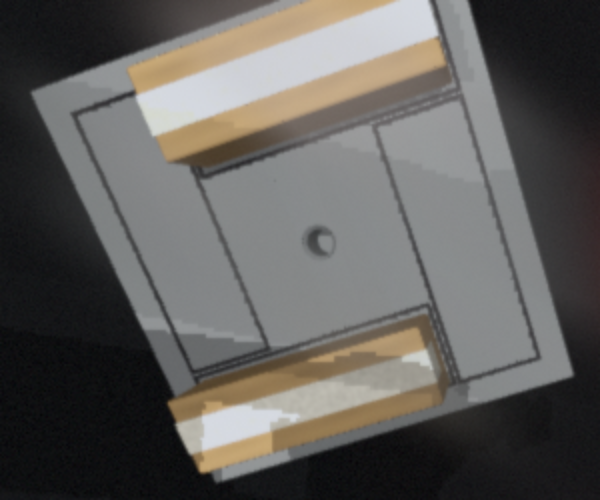

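The crop shows the near outline corners at image pixels (67.5,57), (126,186) and (164,174), the far ones at (217.5,62.5), (260,48.5), (299.5,178.5) and (260,191.5), and the hole at (190,120.5). In w1 the loose cartons have tape strips centred near (215,205) and (354,250).

```bash
python3 - <<'E'
from h import *
c=dict(np.load('pics/wrist0.npz'))
uv=np.array([[66.8,56.8],[126.2,186.2],[164.2,174.5],[217.3,62.3],[260,48.5],[299.4,178.4],[260,191.5],[190.3,120.3]])
S=np.array([[-85,85],[-85,-39],[-47,-39],[47,39],[85,39],[85,-85],[47,-85],[0,0]])/1e3
P=ray(c,uv,.028)[:,:2]
A=S-S.mean(0);B=P-P.mean(0);U,_,V=np.linalg.svd(A.T@B);R=(U@V).T;t=P.mean(0)-R@S.mean(0)
print('slab',t.round(4),np.degrees(np.arctan2(R[1,0],R[0,0])).round(2),'res mm',((P-(S@R.T+t))*1e3).round(1).tolist())
for n,s in(('far',[.066,-.023]),('near',[-.066,.023])): print(n,(R@s+t).round(4))
d=dict(np.load('pics/w1.npz'))
hsv=cv2.cvtColor(d['frame'],cv2.COLOR_RGB2HSV)
for (x0,x1,y0,y1) in((175,255,135,270),(318,390,182,312)):
    f=hsv[y0:y1,x0:x1]
    for n,q in(('strip',(f[:,:,1]<75)&(f[:,:,2]>90)),('all',f[:,:,2]>90)):
        k=max(cv2.findContours(cv2.morphologyEx(q.astype(np.uint8),cv2.MORPH_CLOSE,np.ones((3,3))),0,2)[0],key=cv2.contourArea)
        a=cv2.approxPolyDP(k,3,True).reshape(-1,2)+[x0,y0]
        print(n,a.tolist(),(ray(d,a,.042)*1e3).round(0)[:,:2].tolist())
E
```

```text
slab [0.5615 0.0609] 17.46 res mm [[-2.1, 2.6], [-1.6, -2.3], [3.0, -1.3], [-2.4, 2.2], [1.3, 2.4], [2.7, -1.2], [-2.0, -3.7], [1.2, 1.3]]
far [0.6314 0.0587]
near [0.4917 0.063 ]
strip [[224, 145], [189, 255], [200, 262], [238, 152]] [[445.0, -180.0], [401.0, -296.0], [412.0, -304.0], [458.0, -187.0]]
all [[220, 142], [209, 147], [180, 251], [190, 259], [210, 264], [249, 153]] [[441.0, -177.0], [431.0, -182.0], [392.0, -291.0], [402.0, -301.0], [423.0, -307.0], [469.0, -188.0]]
strip [[367, 195], [356, 195], [360, 203], [337, 305], [351, 305], [376, 203]] [[587.0, -231.0], [576.0, -230.0], [580.0, -239.0], [563.0, -359.0], [579.0, -359.0], [597.0, -239.0]]
all [[347, 190], [350, 199], [327, 302], [359, 306], [385, 203], [374, 194]] [[566.0, -225.0], [570.0, -235.0], [551.0, -355.0], [588.0, -360.0], [606.0, -239.0], [594.0, -230.0]]
```

```bash
python3 - <<'E'
from h import *
c=dict(np.load('pics/wrist0.npz'))
uv=np.array([[66.8,56.8],[126.2,186.2],[164.2,174.5],[217.3,62.3],[260,48.5],[299.4,178.4],[260,191.5]])
S=np.array([[-85,85],[-85,-39],[-47,-39],[47,39],[85,39],[85,-85],[47,-85]])/1e3
S=S+np.array([[-1,1],[-1,-1],[1,-1],[-1,1],[1,1],[1,-1],[-1,-1]])*.0022
P=ray(c,uv,.028)[:,:2]
A=S-S.mean(0);B=P-P.mean(0);U,_,V=np.linalg.svd(A.T@B);R=(U@V).T;t=P.mean(0)-R@S.mean(0)
print('slab',t.round(4),np.degrees(np.arctan2(R[1,0],R[0,0])).round(2),'res mm',((P-(S@R.T+t))*1e3).round(1).tolist(),ray(c,[190.3,120.3],.028))
for n,s in(('far',[.066,-.023]),('near',[-.066,.023])): print(n,(R@s+t).round(4))
E
```

```text
slab [0.5616 0.0611] 17.19 res mm [[0.3, 0.4], [0.0, -0.1], [0.5, -0.3], [-0.0, 0.6], [-0.5, -0.3], [0.1, 0.5], [-0.3, -0.9]] [[0.562781   0.06214159 0.028     ]]
far [0.6315 0.0586]
near [0.4918 0.0636]
```

Call:
{"name": "play_rows", "arguments": {"commands": [[[-11,-34,0,0,0,0,1],[-11,-34,0,0,0,0,1],[0,0,25,0,0,0.119,1],[0,0,25,0,0,0.119,1],[0,0,25,0,0,0.12,1],[0,0,25,0,0,0,1],[0,0,0,0,0,0,1]]]}}

```text
time_s: 1.53
tcp_pos: [0.4294, -0.2348, 0.1261]
orientation: [[0.35, 0.937, -0.008], [0.937, -0.35, 0.007], [0.004, -0.01, -1.0]]
force: [0.1, -0.1, 0.2]
grip_width: 1.0
grasp_force: 0.0
```

```bash
python3 - <<'E'
from h import *
s=telemetry.observe();print(s['tcp_pos'],np.degrees(np.arctan2(s['orientation'][1][1],s['orientation'][0][1])))
shot('wrist','w2')
E
```

```text
[ 0.42944697 -0.23477526  0.12611073] -20.458888098612093
```

View pics/w2.png

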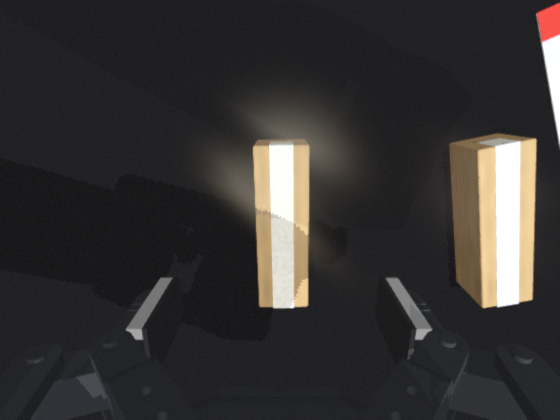

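Carton 1 sits centred and aligned between the fingers: columns about 255–308, top face rows about 146–306.

```bash
cat >> h.py <<'E'
def intool(c,uv,z):
    s=telemetry.observe(); return ((ray(c,uv,z)-s['tcp_pos'])@np.array(s['orientation'])*1e3).round(1)
def st():
    s=telemetry.observe();o=np.array(s['orientation']); print(np.round(s['tcp_pos'],4),'yhead',np.degrees(np.arctan2(o[1,1],o[0,1])).round(2),'z',o[:,2].round(4),'g',round(s['grip_width'],3)); return s
E
python3 - <<'E'
from h import *
st(); c=shot('wrist','w2b')
f=cv2.cvtColor(c['frame'],cv2.COLOR_RGB2HSV)
col=c['frame'][130:320,262].astype(int).sum(1); print('col262',[(i+130,int(v)) for i,v in enumerate(col) if i<22 or i>168])
col=c['frame'][130:320,300].astype(int).sum(1); print('col300',[(i+130,int(v)) for i,v in enumerate(col) if i<22 or i>168])
for r in(160,290):
    w=np.where(c['frame'][r,230:340].astype(int).sum(1)>150)[0]+230; print(r,w[0],w[-1],intool(c,[[w[0],r],[w[-1],r]],.042).tolist())
print(intool(c,[[280,146],[280,306]],.042))
E
```

```text
[ 0.4307 -0.2359  0.1288] yhead -20.44 z [-0.0047  0.0045 -1.    ] g 0.997
col262 [(130, 238), (131, 230), (132, 228), (133, 225), (134, 223), (135, 212), (136, 219), (137, 238), (138, 302), (139, 335), (140, 337), (141, 339), (142, 346), (143, 390), (144, 492), (145, 539), (146, 558), (147, 561), (148, 562), (149, 562), (150, 565), (151, 562), (299, 430), (300, 434), (301, 433), (302, 433), (303, 401), (304, 230), (305, 96), (306, 80), (307, 67), (308, 71), (309, 67), (310, 76), (311, 72), (312, 79), (313, 81), (314, 78), (315, 71), (316, 68), (317, 66), (318, 78), (319, 76)]
col300 [(130, 295), (131, 298), (132, 297), (133, 310), (134, 312), (135, 315), (136, 317), (137, 349), (138, 387), (139, 399), (140, 395), (141, 399), (142, 407), (143, 448), (144, 539), (145, 559), (146, 565), (147, 568), (148, 571), (149, 572), (150, 570), (151, 572), (299, 591), (300, 590), (301, 591), (302, 581), (303, 514), (304, 237), (305, 101), (306, 93), (307, 107), (308, 103), (309, 102), (310, 98), (311, 90), (312, 107), (313, 89), (314, 93), (315, 105), (316, 106), (317, 101), (318, 103), (319, 98)]
160 230 339 [[42.9, -34.4, 89.0], [42.9, 39.2, 88.9]]
290 256 305 [[-56.9, -18.9, 88.9], [-56.8, 18.6, 88.9]]
[[ 52.2  -0.6  89. ]
 [-71.   -0.5  88.9]]
```

Call:
{"name": "play_rows", "arguments": {"commands": [[[-4,0,15,0,0,0,1],[0,0,20,0,0,0,1],[0,0,20,0,0,0,1],[0,0,12,0,0,0,1],[0,0,0,0,0,0,1],[0,0,0,0,0,0,1],[0,0,0,0,0,0,1]]]}}

```text
time_s: 2.22
tcp_pos: [0.432, -0.2427, 0.0664]
orientation: [[0.35, 0.937, 0.003], [0.937, -0.35, -0.002], [-0.001, 0.003, -1.0]]
force: [0.3, -0.1, -0.0]
grip_width: 0.996
grasp_force: 0.0
```

Call:
{"name": "play_rows", "arguments": {"commands": [[[-2,-3.5,14,0,0,0,1],[0,0,15,0,0,0,1],[0,0,14,0,0,0,1],[0,0,9,0,0,0,1],[0,0,5,0,0,0,1],[0,0,0,0,0,0,1],[0,0,0,0,0,0,1],[0,0,0,0,0,0,1]]]}}

```text
time_s: 2.88
tcp_pos: [0.4274, -0.243, 0.0083]
orientation: [[0.35, 0.937, 0.001], [0.937, -0.35, -0.001], [-0.001, 0.002, -1.0]]
force: [0.4, -0.2, -0.4]
grip_width: 1.001
grasp_force: 0.0
```

Call:
{"name": "play_rows", "arguments": {"commands": [[[0,0,0,0,0,0,0.7],[0,0,0,0,0,0,0.5],[0,0,0,0,0,0,0.3],[0,0,0,0,0,0,0.2],[0,0,0,0,0,0,0.2],[0,0,0,0,0,0,0.2],[0,0,0,0,0,0,0.2],[0,0,0,0,0,0,0.2]]]}}

```text
time_s: 3.55
tcp_pos: [0.4271, -0.2428, 0.0079]
orientation: [[0.35, 0.937, 0.001], [0.937, -0.35, -0.001], [-0.0, 0.001, -1.0]]
force: [-0.0, 0.3, 5.1]
grip_width: 0.434
grasp_force: 61.7
```

Call:
{"name": "play_rows", "arguments": {"commands": [[[0,0,-15,0,0,0,0.2],[0,0,-25,0,0,0,0.2],[0,0,-25,0,0,-0.1095,0.2],[0,0,-25,0,0,-0.1095,0.2],[0,0,-25,0,0,-0.1095,0.2],[0,0,-10,0,0,-0.1095,0.2],[0,0,0,0,0,-0.1095,0.2],[0,0,0,0,0,-0.1095,0.2],[0,0,0,0,0,0,0.2]]]}}

```text
time_s: 4.3
tcp_pos: [0.4258, -0.2416, 0.1312]
orientation: [[-0.296, 0.955, -0.002], [0.955, 0.296, 0.002], [0.002, -0.001, -1.0]]
force: [1.1, -0.1, -2.7]
grip_width: 0.442
grasp_force: 60.9
```

Call:
{"name": "play_rows", "arguments": {"commands": [[[20,10,0,0,0,0,0.2],[28,16,0,0,0,0,0.2],[28,16,0,0,0,0,0.2],[28,16,0,0,0,0,0.2],[28,16,0,0,0,0,0.2],[28,16,0,0,0,0,0.2],[28,16,0,0,0,0,0.2],[28,16,0,0,0,0,0.2],[28,16,0,0,0,0,0.2],[20,10,0,0,0,0,0.2],[10,4,0,0,0,0,0.2],[0,0,0,0,0,0,0.2]]]}}

```text
time_s: 5.3
tcp_pos: [0.4902, 0.066, 0.1312]
orientation: [[-0.296, 0.955, -0.002], [0.955, 0.296, 0.0], [0.001, -0.002, -1.0]]
force: [-0.2, 0.2, -2.6]
grip_width: 0.436
grasp_force: 61.0
```

Call:
{"name": "play_rows", "arguments": {"commands": [[[0,0,0,0,0,0,0.2],[0,0,0,0,0,0,0.2],[0,0,0,0,0,0,0.2]]]}}

```text
time_s: 5.55
tcp_pos: [0.4909, 0.0631, 0.132]
orientation: [[-0.292, 0.956, -0.001], [0.956, 0.292, -0.0], [-0.0, -0.001, -1.0]]
force: [-0.2, -0.4, -3.2]
grip_width: 0.433
grasp_force: 61.0
```

```bash
cat >> h.py <<'E'
def goto(x,y,h):
    s=st(); o=np.array(s['orientation']); d=np.array([x,y])-s['tcp_pos'][:2]; a=np.radians(h)
    print('shift after turn x %.1f y %.1f mm, wz %.4f'%(1e3*(d@[-np.sin(a),np.cos(a)]),1e3*(d@[np.cos(a),np.sin(a)]),-(a-np.arctan2(o[1,1],o[0,1]))))
E
python3 - <<'E'
from h import *
goto(.4918,.0636,17.19); c=shot('wrist','w3')
E
```

```text
[0.4909 0.0631 0.132 ] yhead 17.01 z [-6.e-04 -2.e-04 -1.e+00] g 0.433
shift after turn x 0.2 y 1.0 mm, wz -0.0032
```

View pics/w3.png

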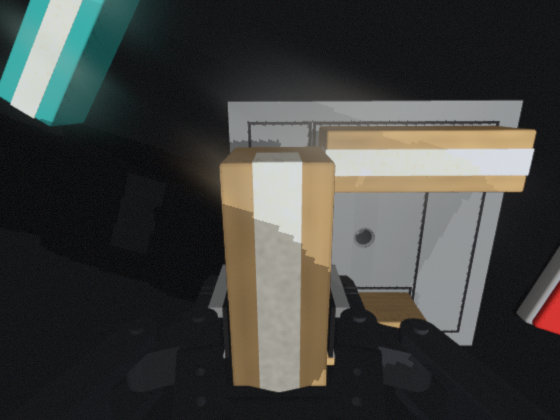

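The carton is held straight and square to the slab. The hole is at (364,237), the near outline's corner at (250,123), and the carton's top face spans rows 162–386.

```bash
python3 - <<'E'
from h import *
s=st();c=shot('wrist','w3b');g=cv2.cvtColor(c['frame'],cv2.COLOR_RGB2GRAY).astype(int)
print(g[140:172,240].tolist(),g[375:400,245].tolist())
print(intool(c,[[240,164],[240,383],[222,200],[333,200]],s['tcp_pos'][2]+.034))
print('hole/corner',ray(c,[[364,237],[249.5,123.5],[498,123.5]],.028).round(4).tolist())
g2=g[225:250,350:378]; print(g2[12].tolist(),g2[:,14].tolist())
h=np.radians(17.19);R=np.array([[np.cos(h),-np.sin(h)],[np.sin(h),np.cos(h)]])
print((R@[-.0872,.0872]+[.5616,.0611]).round(4),(R@[.0872,.0872]+[.5616,.0611]).round(4))
E
```

```text
[0.491  0.0631 0.1321] yhead 17.01 z [-4.e-04 -2.e-04 -1.e+00] g 0.436
[139, 129, 99, 93, 95, 93, 92, 85, 80, 81, 80, 82, 83, 84, 84, 85, 86, 87, 86, 85, 88, 91, 101, 124, 141, 146, 151, 154, 155, 155, 156, 155] [105, 106, 105, 107, 105, 105, 105, 105, 105, 100, 80, 37, 23, 26, 22, 20, 25, 24, 23, 25, 21, 21, 21, 23, 24]
[[ 60.5 -12.7 -33.9]
 [-27.7 -15.9 -33.9]
 [ 48.6 -19.1 -33.9]
 [ 48.5  17.6 -33.9]]
hole/corner [[0.5608, 0.0623, 0.028], [0.4523, 0.1191, 0.028], [0.6192, 0.17, 0.028]]
[142, 142, 139, 125, 116, 85, 67, 63, 62, 62, 60, 62, 60, 59, 58, 57, 57, 55, 54, 53, 55, 83, 103, 107, 115, 135, 140, 141] [138, 139, 132, 107, 87, 63, 58, 56, 55, 56, 57, 57, 58, 56, 58, 58, 60, 62, 69, 94, 114, 116, 124, 135, 136]
[0.4525 0.1186] [0.6191 0.1702]
```

Call:
{"name": "play_rows", "arguments": {"commands": [[[1,1.2,15,0,0,-0.003,0.2],[0,0,20,0,0,0,0.2],[0,0,20,0,0,0,0.2],[0,0,15,0,0,0,0.2],[0,0,10,0,0,0,0.2],[0,0,6,0,0,0,0.2],[0,0,2,0,0,0,0.2],[0,0,0,0,0,0,0.2],[0,0,0,0,0,0,0.2],[0,0,0,0,0,0,0.2]]]}}

```text
time_s: 6.48
tcp_pos: [0.4929, 0.0654, 0.0453]
orientation: [[-0.297, 0.955, 0.002], [0.955, 0.297, -0.0], [-0.001, 0.002, -1.0]]
force: [0.5, 0.7, -1.6]
grip_width: 0.44
grasp_force: 61.2
```

```bash
python3 - <<'E'
from h import *
goto(.4920,.0636,17.19); print(telemetry.observe()['force'])
E
```

```text
[0.4929 0.0654 0.0453] yhead 17.3 z [ 2.1e-03 -2.0e-04 -1.0e+00] g 0.44
shift after turn x -1.5 y -1.4 mm, wz 0.0019
[ 0.45871805  0.66527499 -1.63987201]
```

Call:
{"name": "play_rows", "arguments": {"commands": [[[-0.5,-1.2,3,0,0,0,0.2],[0,0,2,0,0,0,0.2],[0,0,1.5,0,0,0,0.2],[0,0,1,0,0,0,0.2],[0,0,0,0,0,0,0.2],[0,0,0,0,0,0,0.2]]]}}

```text
time_s: 6.98
tcp_pos: [0.491, 0.0647, 0.0367]
orientation: [[-0.297, 0.955, -0.0], [0.955, 0.297, 0.0], [0.0, -0.0, -1.0]]
force: [-0.1, -0.5, -2.1]
grip_width: 0.437
grasp_force: 61.2
```

Call:
{"name": "play_rows", "arguments": {"commands": [[[0,0.6,0.7,0,0,0,0.2],[0,0,0.5,0,0,0,0.2],[0,0,0,0,0,0,0.2],[0,0,0,0,0,0,0.2]]]}}

```text
time_s: 7.32
tcp_pos: [0.4919, 0.0649, 0.0359]
orientation: [[-0.297, 0.955, 0.001], [0.955, 0.297, 0.0], [-0.0, 0.001, -1.0]]
force: [-1.1, 0.4, 0.0]
grip_width: 0.438
grasp_force: 61.3
```

Call:
{"name": "play_rows", "arguments": {"commands": [[[0,0,0,0,0,0,0.48],[0,0,0,0,0,0,0.55],[0,0,0,0,0,0,0.62],[0,0,0,0,0,0,0.65],[0,0,0,0,0,0,0.65],[0,0,-10,0,0,0,0.65],[0,0,-25,0,0,0,0.65],[0,0,-30,0,0,0,0.65],[0,0,-30,0,0,0,0.8],[0,0,-25,0,0,0,1],[0,0,0,0,0,0,1],[0,0,0,0,0,0,1]]]}}

```text
time_s: 8.32
tcp_pos: [0.4929, 0.0648, 0.1581]
orientation: [[-0.298, 0.955, 0.005], [0.955, 0.298, -0.0], [-0.002, 0.004, -1.0]]
force: [0.0, -0.3, -0.3]
grip_width: 1.001
grasp_force: 0.0
```

```bash
python3 - <<'E'
from h import *
goto(.5788,-.297,81.3-90); c=shot('wrist','w4'); 
np.savez('pics/w4.npz',**{k:np.array(c[k]) for k in('frame','K','R','t')})
E
```

```text
[0.4929 0.0648 0.1581] yhead 17.31 z [ 4.8e-03 -5.0e-04 -1.0e+00] g 1.001
shift after turn x -344.6 y 139.6 mm, wz 0.4539
```

View pics/w4.png

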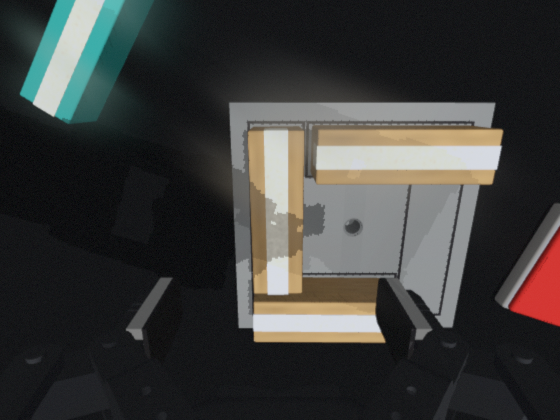

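The first carton lies inside the near outline, with its gaps to both neighbours clear. Now to carton 2.

Call:
{"name": "play_rows", "arguments": {"commands": [[[0,0,0,0,0,0.1135,1],[0,0,0,0,0,0.1135,1],[0,0,0,0,0,0.1135,1],[0,0,0,0,0,0.1135,1],[-20,8,0,0,0,0,1],[-33,13.4,0,0,0,0,1],[-33,13.4,0,0,0,0,1],[-33,13.4,0,0,0,0,1],[-33,13.4,0,0,0,0,1],[-33,13.4,0,0,0,0,1],[-33,13.4,0,0,0,0,1],[-33,13.4,0,0,0,0,1]]]}}

```text
time_s: 9.37
tcp_pos: [0.5532, -0.1998, 0.1535]
orientation: [[0.152, 0.988, -0.003], [0.988, -0.152, 0.002], [0.001, -0.003, -1.0]]
force: [-0.2, 0.2, 0.2]
grip_width: 1.001
grasp_force: 0.0
```

Call:
{"name": "play_rows", "arguments": {"commands": [[[-33,13.4,0,0,0,0,1],[-33,13.4,0,0,0,0,1],[-20,8,0,0,0,0,1],[-8,3,0,0,0,0,1],[0,0,0,0,0,0,1],[0,0,0,0,0,0,1],[0,0,0,0,0,0,1]]]}}

```text
time_s: 9.95
tcp_pos: [0.5768, -0.2955, 0.1547]
orientation: [[0.15, 0.989, -0.002], [0.989, -0.15, 0.002], [0.001, -0.002, -1.0]]
force: [1.3, 0.5, 0.3]
grip_width: 0.997
grasp_force: 0.0
```

```bash
python3 - <<'E'
from h import *
goto(.5788,-.297,-8.7); c=shot('wrist','w5'); f=c['frame'].astype(int); b=f.sum(2)
sat=cv2.cvtColor(c['frame'],cv2.COLOR_RGB2HSV)
m=((sat[:,:,1]>90)&(sat[:,:,0]<25)&(sat[:,:,2]>90)).astype(np.uint8)
m=cv2.morphologyEx(m,cv2.MORPH_CLOSE,np.ones((35,35)))
k=max(cv2.findContours(m[:330],0,2)[0],key=cv2.contourArea);x,y,w,h=cv2.boundingRect(k);print(x,y,w,h)
a=cv2.approxPolyDP(k,3,True).reshape(-1,2);print(a.tolist(),intool(c,a,.042).tolist())
cx=x+w//2
print(b[y-4:y+25,x+w//5].tolist(),b[y+h-12:y+h+4,x+w//5].tolist())
E
```

```text
[ 0.5768 -0.2955  0.1547] yhead -8.64 z [-0.0017  0.0016 -1.    ] g 0.997
shift after turn x -1.2 y 2.2 mm, wz 0.0011
257 128 51 152
[[261, 128], [257, 131], [260, 278], [303, 279], [307, 131]] [[61.1, -12.8, 113.1], [59.0, -15.8, 113.1], [-61.9, -15.7, 112.9], [-62.8, 20.6, 112.9], [58.9, 20.8, 113.0]]
[179, 185, 201, 246, 254, 264, 311, 409, 428, 436, 438, 434, 438, 439, 439, 441, 442, 438, 440, 441, 442, 440, 436, 441, 439, 440, 438, 437, 437] [316, 316, 320, 321, 323, 324, 325, 324, 330, 329, 328, 285, 141, 77, 75, 68]
```

Call:
{"name": "play_rows", "arguments": {"commands": [[[-1.6,2.4,20,0,0,0,1],[0,0,28,0,0,0,1],[0,0,28,0,0,0,1],[0,0,20,0,0,0,1],[0,0,0,0,0,0,1],[0,0,0,0,0,0,1]]]}}

```text
time_s: 10.5
tcp_pos: [0.5789, -0.2976, 0.0587]
orientation: [[0.15, 0.989, -0.002], [0.989, -0.15, 0.002], [0.001, -0.002, -1.0]]
force: [0.1, -0.2, 1.0]
grip_width: 1.002
grasp_force: 0.0
```

```bash
python3 - <<'E'
from h import *
goto(.5789,-.2975,-8.64)
E
```

```text
[ 0.5789 -0.2976  0.0587] yhead -8.64 z [-0.0021  0.0017 -1.    ] g 1.002
shift after turn x 0.1 y 0.0 mm, wz 0.0001
```

Call:
{"name": "play_rows", "arguments": {"commands": [[[0,0,14,0,0,0,1],[0,0,14,0,0,0,1],[0,0,13,0,0,0,1],[0,0,8,0,0,0,1],[0,0,1.5,0,0,0,1],[0,0,0,0,0,0,1],[0,0,0,0,0,0,1]]]}}

```text
time_s: 11.08
tcp_pos: [0.5797, -0.2994, 0.0093]
orientation: [[0.152, 0.988, 0.0], [0.988, -0.152, -0.0], [-0.0, 0.0, -1.0]]
force: [0.6, -0.3, 0.5]
grip_width: 1.006
grasp_force: 0.0
```

Call:
{"name": "play_rows", "arguments": {"commands": [[[0,0,0,0,0,0,0.7],[0,0,0,0,0,0,0.5],[0,0,0,0,0,0,0.3],[0,0,0,0,0,0,0.2],[0,0,0,0,0,0,0.2],[0,0,0,0,0,0,0.2],[0,0,0,0,0,0,0.2],[0,0,0,0,0,0,0.2]]]}}

```text
time_s: 11.75
tcp_pos: [0.5799, -0.2995, 0.0097]
orientation: [[0.151, 0.988, 0.001], [0.988, -0.151, -0.001], [-0.001, 0.001, -1.0]]
force: [-0.1, -0.2, 4.3]
grip_width: 0.437
grasp_force: 63.3
```

```bash
python3 - <<'E'
from h import *
goto(.6315,.0586,17.19)
E
```

```text
[ 0.5799 -0.2995  0.0097] yhead -8.71 z [ 8.e-04 -6.e-04 -1.e+00] g 0.437
shift after turn x 326.9 y 155.1 mm, wz -0.4520
```

Call:
{"name": "play_rows", "arguments": {"commands": [[[0,0,-15,0,0,0,0.2],[0,0,-25,0,0,0,0.2],[0,0,-25,0,0,-0.113,0.2],[0,0,-25,0,0,-0.113,0.2],[0,0,-25,0,0,-0.113,0.2],[0,0,-10,0,0,-0.113,0.2],[0,0,0,0,0,0,0.2],[15,7,0,0,0,0,0.2],[28,13.3,0,0,0,0,0.2],[28,13.3,0,0,0,0,0.2],[28,13.3,0,0,0,0,0.2],[28,13.3,0,0,0,0,0.2]]]}}

```text
time_s: 12.75
tcp_pos: [0.5977, -0.1573, 0.1315]
orientation: [[-0.292, 0.956, -0.004], [0.956, 0.292, 0.002], [0.004, -0.003, -1.0]]
force: [0.2, 1.2, -4.1]
grip_width: 0.435
grasp_force: 62.5
```

Call:
{"name": "play_rows", "arguments": {"commands": [[[28,13.3,0,0,0,0,0.2],[28,13.3,0,0,0,0,0.2],[28,13.3,0,0,0,0,0.2],[28,13.3,0,0,0,0,0.2],[28,13.3,0,0,0,0,0.2],[28,13.3,0,0,0,0,0.2],[20,9,0,0,0,0,0.2],[10,5,0,0,0,0,0.2],[0,0,0,0,0,0,0.2],[0,0,0,0,0,0,0.2],[0,0,0,0,0,0,0.2]]]}}

```text
time_s: 13.67
tcp_pos: [0.6299, 0.056, 0.1332]
orientation: [[-0.294, 0.956, -0.002], [0.956, 0.294, -0.0], [0.0, -0.002, -1.0]]
force: [0.7, -0.7, -4.0]
grip_width: 0.437
grasp_force: 62.5
```

```bash
python3 - <<'E'
from h import *
goto(.6315,.0586,17.19)
s=telemetry.observe();c=shot('wrist','w6');g=cv2.cvtColor(c['frame'],cv2.COLOR_RGB2GRAY).astype(int)
print(g[140:180,240].tolist(),g[140:180,315].tolist())
print(intool(c,[[240,160],[240,165],[240,170],[222,200],[333,200]],s['tcp_pos'][2]+.0323).tolist())
E
```

```text
[0.6299 0.056  0.1332] yhead 17.1 z [-1.8e-03 -3.0e-04 -1.0e+00] g 0.437
shift after turn x 2.0 y 2.3 mm, wz -0.0016
[93, 85, 81, 82, 84, 86, 87, 85, 89, 87, 89, 91, 90, 94, 106, 129, 142, 148, 152, 154, 158, 156, 155, 156, 157, 156, 156, 156, 157, 157, 156, 157, 157, 157, 156, 156, 155, 156, 158, 157] [138, 112, 105, 103, 102, 102, 101, 102, 100, 100, 100, 100, 100, 99, 109, 132, 145, 149, 153, 156, 157, 157, 156, 156, 156, 157, 157, 157, 157, 157, 158, 158, 159, 160, 159, 159, 159, 160, 160, 159]
[[61.9, -12.9, -32.0], [60.3, -12.9, -32.0], [58.6, -13.0, -32.0], [48.5, -19.4, -32.0], [48.5, 17.8, -32.0]]
```

View pics/w6.png

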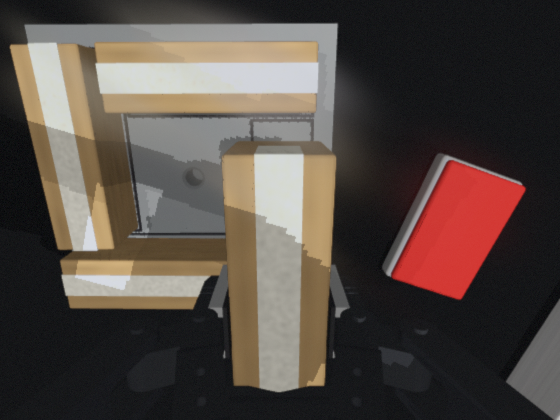

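The second carton is held square, with its front edge at row 155 (a +1.5 mm offset to correct). The three laid cartons look in order.

Call:
{"name": "play_rows", "arguments": {"commands": [[[0.5,2.7,15,0,0,-0.0015,0.2],[0,0,20,0,0,0,0.2],[0,0,20,0,0,0,0.2],[0,0,14,0,0,0,0.2],[0,0,10,0,0,0,0.2],[0,0,6,0,0,0,0.2],[0,0,1,0,0,0,0.2],[0,0,0,0,0,0,0.2],[0,0,0,0,0,0,0.2],[0,0,0,0,0,0,0.2]]]}}

```text
time_s: 14.55
tcp_pos: [0.634, 0.058, 0.0494]
orientation: [[-0.297, 0.955, 0.002], [0.955, 0.297, -0.0], [-0.001, 0.002, -1.0]]
force: [-0.7, 0.2, -3.9]
grip_width: 0.438
grasp_force: 62.5
```

```bash
python3 - <<'E'
from h import *
goto(.6323,.0573,17.19)
E
```

```text
[0.634  0.058  0.0494] yhead 17.28 z [ 2.4e-03 -2.0e-04 -1.0e+00] g 0.438
shift after turn x -0.1 y -1.8 mm, wz 0.0015
```

Call:
{"name": "play_rows", "arguments": {"commands": [[[0,-1,4,0,0,0,0.2],[0,0,3,0,0,0,0.2],[0,0,2,0,0,0,0.2],[0,0,1,0,0,0,0.2],[0,0,0,0,0,0,0.2],[0,0,0,0,0,0,0.2]]]}}

```text
time_s: 15.05
tcp_pos: [0.632, 0.0578, 0.038]
orientation: [[-0.297, 0.955, 0.0], [0.955, 0.297, 0.0], [0.0, 0.0, -1.0]]
force: [0.0, -0.2, -3.0]
grip_width: 0.436
grasp_force: 62.5
```

```bash
python3 - <<'E'
from h import *
goto(.6323,.0573,17.19)
E
```

```text
[0.632  0.0578 0.038 ] yhead 17.28 z [ 0.  0. -1.] g 0.436
shift after turn x -0.5 y 0.1 mm, wz 0.0015
```

Call:
{"name": "play_rows", "arguments": {"commands": [[[-0.4,0,0.5,0,0,0,0.2],[0,0,0.4,0,0,0,0.2],[0,0,0,0,0,0,0.2],[0,0,0,0,0,0,0.2]]]}}

```text
time_s: 15.38
tcp_pos: [0.6324, 0.0574, 0.0377]
orientation: [[-0.297, 0.955, 0.0], [0.955, 0.297, 0.0], [-0.0, 0.0, -1.0]]
force: [-2.3, 1.3, 1.4]
grip_width: 0.437
grasp_force: 63.0
```

Call:
{"name": "play_rows", "arguments": {"commands": [[[0,0,0,0,0,0,0.48],[0,0,0,0,0,0,0.55],[0,0,0,0,0,0,0.62],[0,0,0,0,0,0,0.65],[0,0,0,0,0,0,0.65],[0,0,-10,0,0,0,0.65],[0,0,-25,0,0,0,0.65],[0,0,-35,0,0,0,0.65],[0,0,-38,0,0,0,0.8],[0,0,-38,0,0,0,1],[0,0,-38,0,0,0,1],[0,0,-10,0,0,0,1]]]}}

```text
time_s: 16.38
tcp_pos: [0.6354, 0.0572, 0.2404]
orientation: [[-0.297, 0.955, 0.013], [0.955, 0.297, -0.001], [-0.005, 0.012, -1.0]]
force: [0.2, -0.8, 1.2]
grip_width: 0.998
grasp_force: 0.0
```

```bash
python3 - <<'E'
from h import *
goto(.5765,.23,0); c=shot('wrist','w7')
E
```

```text
[0.6354 0.0572 0.2404] yhead 17.29 z [ 0.013  -0.0011 -0.9999] g 0.998
shift after turn x 172.8 y -58.9 mm, wz 0.3017
```

View pics/w7.png

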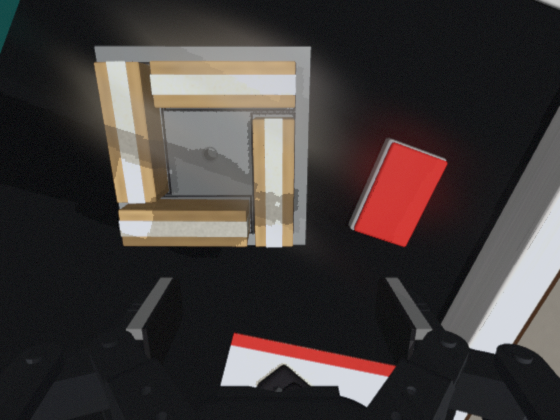

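The pinwheel looks complete, with all four cartons in their outlines (around pixels (125,130), (223,83), (272,180) and (185,225)) and the hole visible at (211,153). My ten views are used up, so the pin part will go by numbers only. The next step puts the camera over the pin without turning.

```bash
python3 - <<'E'
from h import *
h=np.radians(17.29)
p=np.array([.5765,.3147])-.08*np.array([-np.sin(h),np.cos(h)]); print(p)
goto(*p,17.29); c=shot('wrist','w8')
g=cv2.cvtColor(c['frame'],cv2.COLOR_RGB2GRAY); r=g[138:168,196:226]
print(r[15].tolist(),r[:,15].tolist())
E
```

```text
[0.60027666 0.23831499]
[0.6355 0.0571 0.2398] yhead 17.28 z [ 0.013  -0.0011 -0.9999] g 0.999
shift after turn x 183.4 y 20.2 mm, wz -0.0001
[103, 103, 103, 103, 102, 99, 96, 90, 85, 83, 81, 86, 98, 102, 105, 104, 104, 105, 103, 102, 100, 118, 128, 131, 131, 137, 138, 139, 139, 140] [139, 140, 140, 140, 138, 140, 138, 140, 133, 111, 121, 130, 110, 103, 104, 104, 104, 103, 97, 88, 85, 85, 88, 96, 98, 102, 103, 101, 101, 102]
```

Call:
{"name": "play_rows", "arguments": {"commands": [[[20,2,0,0,0,0,1],[35,4,0,0,0,0,1],[35,4,0,0,0,0,1],[35,4,0,0,0,0,1],[35,4,0,0,0,0,1],[18,2,0,0,0,0,1],[6,0,0,0,0,0,1],[0,0,0,0,0,0,1],[0,0,0,0,0,0,1],[0,0,0,0,0,0,1]]]}}

```text
time_s: 17.32
tcp_pos: [0.5967, 0.2376, 0.2304]
orientation: [[-0.295, 0.955, -0.001], [0.955, 0.295, -0.001], [-0.0, -0.001, -1.0]]
force: [0.2, -0.3, 0.1]
grip_width: 1.0
grasp_force: 0.0
```

```bash
python3 - <<'E'
from h import *
s=st(); c=shot('wrist','w9'); hs=cv2.cvtColor(c['frame'],cv2.COLOR_RGB2HSV)
P=np.array([.5765,.3147,.125]); q=np.array(c['K'])@(np.array(c['R'])@P+np.array(c['t'])); u=(q[:2]/q[2]).round().astype(int); print('expect',u)
B=np.array([.5765,.3147,.045]); q=np.array(c['K'])@(np.array(c['R'])@B+np.array(c['t'])); print('stand top',(q[:2]/q[2]).round())
x0,y0=max(u[0]-70,0),max(u[1]-70,0)
g=cv2.cvtColor(c['frame'],cv2.COLOR_RGB2GRAY)[y0:y0+140,x0:x0+140]
print(x0,y0)
for r in g[::5,::5]: print(' '.join('%3d'%v for v in r))
E
```

```text
[0.5967 0.2376 0.2304] yhead 17.19 z [-1.1e-03 -7.0e-04 -1.0e+00] g 1.0
expect [284 101]
stand top [283. 101.]
214 31
 48  43  43  39  38  37  37  34  38  35  34  30  30  25  29  26  23  25  19  23  25  23  22  25  20  24  17  22
 48  44  43  44  44  44  45  44  42  42  41  40  37  36  30  32  28  28  25  21  21  21  23  21  21  22  21  20
 47  47  46  45  46  48  46  52  50  51  51  50  48  42  39  37  36  31  28  23  23  21  23  18  22  22  23  21
 49  46  45  49  48  51  52  55  56  58  60  58  57  52  49  45  42  41  36  32  28  25  24  24  20  23  20  20
 47  48  49  48  52  53  58  59  59  65  67  68  67  64  63  58  52  47  46  40  33  30  28  24  26  26  21  20
 49  49  50  52  54  58  60  63  67  69  72  75  74  76  73  69  63  57  54  49  41  35  32  28  27  26  26  25
 51  49  51  53  56  61  65  69  69  74  76  78  78  80  80  80  76  70  65  58  52  47  40  36  29  31  25  24
 50  53  55  56  61  65  68  72 182 139  94  86  86  86  87  86  84  82  77  69  62  57  50  41  36  34  30  24
 52  52  58  60  64  68  72  74 206 206 206 207 207 208 203 153 113  92  84  79  73  6
[... 1453 characters left out ...]
  79  73  69  64  58  55  48
 31  34  31  33  34  37  35  38  42  47  52  57  65  70  76  98 124 192 199  82  77  74  70  64  59  55  52  46
 35  33  35  33  36  34  34  39  40  40  44  48  53  57  62  68  71  74  75  75  73  69  66  60  58  57  47  43
 39  34  35  37  37  36  38  38  36  35  39  40  45  47  50  56  60  60  65  64  66  64  60  54  54  49  46  42
 33  35  33  36  39  39  36  38  37  37  35  35  39  40  43  45  47  51  53  54  53  54  52  48  46  45  42  39
 31  37  37  40  34  39  38  39  35  37  34  36  32  34  35  37  40  40  42  43  46  45  44  43  44  39  39  34
 27  34  33  34  37  37  34  36  33  37  35  33  34  35  30  32  34  34  34  35  37  39  37  36  36  37  33  30
```

```bash
python3 - <<'E'
from h import *
g=cv2.cvtColor(cv2.imread('pics/w9.png'),6)
for y in range(84,128,2): print(y,' '.join('%3d'%v for v in g[y,252:312:2]))
s=st(); c=capture('wrist'); print(c['K'])
E
```

```text
84 206 207 207 207 207 207 208 208 208 208 209 208 209 209 209 209 209 208 209 209 209 209 209 208 208 209 208 208 208 207
86 206 207 208 208 208 208 209 209 208 209 209 209 210 209 209 209 210 209 209 209 209 208 209 209 209 208 208 208 208 208
88 207 207 207 208 208 208 209 209 209 209 208 209 209 209 209 209 209 209 209 210 209 210 209 209 208 208 209 208 208 208
90 207 207 208 208 208 208 208 208 209 208 209 209 210 210 209 209 209 209 209 209 210 209 209 209 209 209 209 208 208 208
92 207 207 208 208 208 208 208 209 209 210 210 209 209 210 210 209 210 209 208 210 209 209 209 209 209 209 208 209 209 208
94 207 208 208 208 208 208 208 209 210 209 209 210 209 210 210 210 210 209 210 210 209 210 210 209 210 209 208 208 209 208
96 207 207 208 208 208 209 208 209 210 210 210 209 210 210 209 209 210 210 210 210 210 210 210 210 210 209 209 208 208 209
98 208 207 208 208 208 209 209 209 210 210 209 210 209 209 210 209 209 210 210 210 210 210 209 210 209 210 209 209 208 209
100 207 208 209 208 209 209 209 209 210 209 210 209 209 209 208 209 209 209 209 210 210 209 209 210 209 209 209 208 
[... 1117 characters left out ...]
08 205
120 209 209 208 208 208 207 205 188 204 208 209 209 210 210 209 209 209 210 209 209 209 209 209 209 209 209 209 209 208 203
122 211 210 209 209 208 208 208 209 209 209 209 210 210 209 210 209 210 210 209 210 209 209 209 209 209 208 209 208 208 198
124 211 210 210 210 209 209 209 209 209 208 209 209 209 209 210 209 210 209 209 209 209 209 209 208 209 209 209 208 208 174
126 212 212 211 211 210 210 209 209 209 209 209 210 209 209 209 209 210 209 209 208 209 208 209 208 208 209 208 208 208 139
[0.5969 0.2375 0.2307] yhead 17.17 z [-7.e-04 -4.e-04 -1.e+00] g 0.999
[[338.63000254   0.         278.55738665]
 [  0.         338.63000254 213.32110269]
 [  0.           0.           1.        ]]
```

```bash
python3 - <<'E'
from h import *
f=cv2.GaussianBlur(cv2.imread('pics/w9.png').astype(np.float32),(5,5),0)
g=f.sum(2)
for y in range(80,126,3): print(y,' '.join('%4d'%(v*10-6200) for v in g[y,256:312:3]))
a=dict(np.load('pics/side0.npz'));b=dict(np.load('pics/scene0.npz'))
for n,d,x0,y0 in(('side',a,255,148),('scene',b,330,272)):
    G=cv2.cvtColor(d['frame'],7); print(n,x0,y0)
    for y in range(y0,y0+40): print(y,' '.join('%3d'%v for v in G[y,x0:x0+30]))
E
```

```text
80   46   52   62   70   81   84   92   95  100  104  100   99   97   88   85   80   72   62   57
83   62   64   73   84   90   93  103  109  106  109  105  111  109   99   93   88   81   72   60
86   62   73   82   94  102  103  110  120  114  115  114  113  113  102  101   95   89   80   74
89   61   82   95   96  104  106  116  120  121  128  124  122  122  118  111  104  100   84   83
92   71   85   91  102  110  121  118  126  129  135  132  133  132  121  119  116  103   92   83
95   74   90   96  109  123  125  132  132  129  136  141  139  138  134  130  119  109  102   90
98   81   91  109  109  124  129  117   96   95  107  129  139  141  136  128  118  111  102   91
101   83   91  104  102   36   32   67   83   86   94  114  117  128  122  120  108  109  107   98
104   81   81  -28 -411 -664 -399   71   79   85   93  101  114  120  118  117   95   96  101   98
107   72 -328 -720 -810 -812 -471   72   91   79   85   89   98  114  118  111   89   87   89   90
110    6 -669 -810 -822 -820 -581   26   76   95   83   82   86  108  115  112   92   91   94   69
113    5 -620 -830
[... 9724 characters left out ...]
 227 225 228 237 239 239 239 238 238 239 239 239 239 239 239 238 238 239 239 238
307 238 238 231 228 229 229 229 229 227 228 229 237 239 238 239 239 238 238 238 239 239 238 239 238 239 239 238 238 238 201
308 239 232 229 228 228 228 229 228 229 228 237 239 238 239 239 239 239 239 239 239 238 239 239 239 238 238 239 238 199 133
309 239 232 230 229 229 227 227 228 229 229 237 239 239 239 239 238 239 239 239 239 239 238 238 238 239 239 238 200 134 116
310 239 239 233 229 229 229 228 227 237 239 239 239 239 239 239 239 239 238 239 239 239 239 238 238 238 238 197 132 116 115
311 228 238 238 232 230 230 229 237 239 239 239 239 238 239 239 239 238 239 239 238 239 239 239 239 238 201 133 117 115 114
```

```bash
python3 - <<'E'
from h import *
s=st(); c=shot('wrist','w10'); g=cv2.cvtColor(c['frame'],7)
m=(g>150).astype(np.uint8); m[:, :200]=0;m[:,360:]=0;m[180:]=0
k=max(cv2.findContours(m,0,2)[0],key=cv2.contourArea); r=cv2.minAreaRect(k); print(r, ray(c,r[0],.045), 'disc',ray(c,[284.5,107],.125))
b=dict(np.load('pics/scene0.npz'));a=dict(np.load('pics/side0.npz'))
print('scene top',ray(b,[347.6,282.5],.125),'axis@45',ray(b,[342,303.5],.045))
print('side x col',ray(a,[268.8,157],.125),ray(a,[269.3,177.5],.045))
d=c['frame'].astype(np.float32).sum(2); d=cv2.GaussianBlur(d,(5,5),0)
bg=cv2.GaussianBlur(d,(0,0),14)
for y in range(88,124,2): print(y,' '.join('%3d'%(v*10-6200) for v in d[y,272:306:2]))
E
```

```text
[0.597  0.2376 0.2309] yhead 17.16 z [-4.e-04 -3.e-04 -1.e+00] g 0.997
((279.7787170410156, 104.14181518554688), (66.4565200805664, 68.38494873046875), 8.530765533447266) [[0.57505226 0.31150523 0.045     ]] disc [[0.57831289 0.31114384 0.125     ]]
scene top [[0.57639105 0.31352245 0.125     ]] axis@45 [[0.57658495 0.31605815 0.045     ]]
side x col [[0.57472562 0.3085639  0.125     ]] [[0.57412952 0.30791017 0.045     ]]
88 113 113 122 124 119 122 123 122 116 119 122 111 103 104 104 100  92
90 113 118 123 123 125 127 121 120 123 122 121 115 112 113 112 108  98
92 119 118 124 128 129 128 123 124 134 127 123 124 121 122 109 106 102
94 123 124 131 136 133 133 130 129 137 133 132 132 123 126 114 104  98
96 125 129 125 119 117 125 133 136 137 138 137 128 125 122 118 109 104
98 121 111  89  88  97 108 123 134 138 137 135 130 130 131 122 115 114
100  78  77  77  78  86  97 110 119 131 136 130 122 122 118 117 114 111
102 -50  66  78  76  84  95 101 109 116 123 122 117 103 104 100  96  96
104 -39  83  79  88  89  91  92 101 105 115 115 115 104  99  89  83  82
106 -57  86  86  78  82  85  89  94  94 109 114 118 107 102  87  79  83
108 -120  64  90  88  77  81  83  84  85 104 113 117 110 106  88  83  86
110 -210  39  72  94  89  84  82  76  84 107 112 113 107 102  88  86  84
112 -449 -61  50  70  88  88  80  77  95 114 114 112 107 104  88  85  82
114 -664 -347 -13  61  70  88  88  93 118 124 118 113 109  99  91  89  88
116 -547 -318 -16  94  81  97 111 121 132 133 127 126 112 105 105  99  94
118 -78  62 111 126 123 126 126 130 129 126 128 128 120 113 110 106  99
120 106 116 119 121 124 125 122 126 122 120 121 122 116 112 109 102  94
122 110 113 116 118 122 119 117 118 118 118 120 115 105 106 106  95  84
```

```bash
python3 - <<'E'
from h import *
goto(.5755,.3115,17.19)
E
```

```text
[0.597  0.2377 0.2311] yhead 17.17 z [-1.e-04 -2.e-04 -1.e+00] g 0.998
shift after turn x 76.8 y 1.3 mm, wz -0.0003
```

Call:
{"name": "play_rows", "arguments": {"commands": [[[20,0.6,0,0,0,0,1],[30,0.7,0,0,0,0,1],[20,0,0,0,0,0,1],[6.8,0,10,0,0,0,1],[0,0,20,0,0,0,1],[0,0,20,0,0,0,1],[0,0,10,0,0,0,1],[0,0,0,0,0,0,1],[0,0,0,0,0,0,1],[0,0,0,0,0,0,1]]]}}

```text
time_s: 18.3
tcp_pos: [0.576, 0.3125, 0.1724]
orientation: [[-0.296, 0.955, 0.002], [0.955, 0.296, 0.001], [-0.0, 0.002, -1.0]]
force: [-0.1, 0.2, 0.5]
grip_width: 1.002
grasp_force: 0.0
```

```bash
python3 - <<'E'
from h import *
goto(.5755,.3115,17.19)
c=shot('wrist','w11'); g=cv2.cvtColor(c['frame'],7)
pr=lambda X:(lambda q:(q[:2]/q[2]).round(1))(np.array(c['K'])@(np.array(c['R'])@np.array(X)+np.array(c['t'])))
u=pr([.5755,.3115,.125]);print(u,pr([.5755,.3115,.095]),pr([.5755,.3115,.045]))
x,y=u.astype(int)
for r in range(y-30,y+54,3): print(r,' '.join('%3d'%v for v in g[r,x-40:x+41:3]))
E
```

```text
[0.576  0.3125 0.1724] yhead 17.24 z [ 1.8e-03  5.0e-04 -1.0e+00] g 1.002
shift after turn x -0.8 y -0.8 mm, wz 0.0008
[277.7 241.4] [277.7 224.3] [277.7 203.5]
211  30  99 156 152 155 156 153 152 153 154 154 152  99  99  98  93 151 156 154 155 154 153 154 155 154 144  30
214  29 124 156 153 156 157 153 152 154 154 155 152  98  99  98  94 150 206 180 154 154 154 153 155 154  91  31
217  20 148 156 152 157 158 155 153 154 153 155 147  97 101 103 104 151 210 202 154 153 154 154 156 153  64  26
220  19 150 155 152 158 158 155 154 154 152 155  95  96 100 105 107 106 154 155 156 153 154 154 155 154  39  27
223  18 154 154 153 158 157 154 154 154 150 139  91  96 101  99  97  95 150 154 155 154 154 155 156 151  32  26
226  22 157 154 155 158 156 155 156 154 152 122  92  93  98 103  96  94 147 153 154 152 154 155 154 148  29  28
229  35 157 153 155 158 154 154 154 154 153 113  89  93  94 102  95  93 149 154 153 153 153 154 153 118  31  30
232  41 143 147 155 157 153 154 155 154 154  99  89 116 132 133 110  95 135 154 152 153 151 153 153  73  33  34
235  17  16   9  17  43  58  74 119 139 148
[... 1496 characters left out ...]
  23  24  21  22  22  21  24
277  22  20  22  20  23  21  18  20  23  22  20  19  21  21  23  20  21  20  22  21  23  23  20  21  23  23  21
280  22  21  19  23  22  18  24  19  21  23  23  24  23  25  22  19  21  20  23  22  18  25  25  24  23  25  21
283  20  22  16  21  24  20  21  21  20  18  22  18  25  22  18  16  23  21  19  24  19  24  21  21  21  22  20
286  21  22  21  22  22  22  21  23  19  23  20  21  25  19  21  18  25  23  22  23  21  16  22  22  22  19  21
289  25  21  19  20  20  21  19  24  17  19  17  23  22  22  20  23  21  22  27  20  22  22  23  22  23  24  21
292  23  25  20  20  22  24  20  20  17  22  21  21  21  22  20  22  17  16  20  20  22  25  20  20  17  22  23
```

Call:
{"name": "play_rows", "arguments": {"commands": [[[-1,-0.5,15,0,0,0,1],[0,0,20,0,0,0,1],[0,0,20,0,0,0,1],[0,0,14,0,0,0,1],[0,0,8,0,0,0,1],[0,0,2,0,0,0,1],[0,0,0,0,0,0,1],[0,0,0,0,0,0,1],[0,0,0,0,0,0,1],[0,0,0,0,0,0,1]]]}}

```text
time_s: 19.18
tcp_pos: [0.5756, 0.3119, 0.0935]
orientation: [[-0.297, 0.955, 0.002], [0.955, 0.297, 0.001], [0.0, 0.002, -1.0]]
force: [-0.2, 0.0, -0.0]
grip_width: 1.004
grasp_force: 0.0
```

```bash
python3 - <<'E'
from h import *
goto(.5755,.3112,17.19)
E
```

```text
[0.5756 0.3119 0.0935] yhead 17.28 z [ 2.e-03  7.e-04 -1.e+00] g 1.004
shift after turn x -0.6 y -0.3 mm, wz 0.0015
```

Call:
{"name": "play_rows", "arguments": {"commands": [[[-0.3,-0.2,0,0,0,0,0.7],[0,0,0,0,0,0,0.5],[0,0,0,0,0,0,0.35],[0,0,0,0,0,0,0.25],[0,0,0,0,0,0,0.2],[0,0,0,0,0,0,0.1],[0,0,0,0,0,0,0],[0,0,0,0,0,0,0],[0,0,0,0,0,0,0],[0,0,0,0,0,0,0]]]}}

```text
time_s: 20.02
tcp_pos: [0.5749, 0.3113, 0.0923]
orientation: [[-0.297, 0.955, 0.0], [0.955, 0.297, 0.0], [-0.0, 0.0, -1.0]]
force: [0.8, -0.6, 1.3]
grip_width: 0.141
grasp_force: 58.4
```

Call:
{"name": "play_rows", "arguments": {"commands": [[[0,0,-5,0,0,0,0],[0,0,-10,0,0,0,0],[0,0,-15,0,0,0,0],[0,0,-20,0,0,0,0],[0,0,-20,0,0,0,0],[0,0,-20,0,0,0,0],[0,0,-10,0,0,0,0],[0,0,0,0,0,0,0],[0,0,0,0,0,0,0]]]}}

```text
time_s: 20.77
tcp_pos: [0.5749, 0.3113, 0.193]
orientation: [[-0.297, 0.955, 0.001], [0.955, 0.297, 0.0], [0.0, 0.001, -1.0]]
force: [-0.7, -0.4, -1.4]
grip_width: 0.142
grasp_force: 58.7
```

```bash
python3 - <<'E'
from h import *
goto(.5616,.0611,17.19); print(telemetry.observe()['grasp_force'])
E
```

```text
[0.5749 0.3113 0.193 ] yhead 17.28 z [ 1.e-03  3.e-04 -1.e+00] g 0.142
shift after turn x -235.1 y -86.6 mm, wz 0.0015
58.68365228176117
```

Call:
{"name": "play_rows", "arguments": {"commands": [[[-15,-5.5,0,0,0,0,0],[-28,-10.3,0,0,0,0,0],[-28,-10.3,0,0,0,0,0],[-28,-10.3,0,0,0,0,0],[-28,-10.3,0,0,0,0,0],[-28,-10.3,0,0,0,0,0],[-28,-10.3,0,0,0,0,0],[-28,-10.3,0,0,0,0,0],[-16,-6,0,0,0,0,0],[-8,-3,0,0,0,0,0],[0,0,0,0,0,0,0],[0,0,0,0,0,0,0]]]}}

```text
time_s: 21.77
tcp_pos: [0.5613, 0.0612, 0.1913]
orientation: [[-0.296, 0.955, -0.002], [0.955, 0.296, 0.001], [0.001, -0.001, -1.0]]
force: [0.2, -0.4, -0.7]
grip_width: 0.142
grasp_force: 58.7
```

Call:
{"name": "play_rows", "arguments": {"commands": [[[0,0,0,0,0,0,0],[0,0,0,0,0,0,0],[0,0,0,0,0,0,0]]]}}

```text
time_s: 22.02
tcp_pos: [0.5618, 0.0622, 0.1921]
orientation: [[-0.298, 0.954, -0.0], [0.954, 0.298, 0.0], [0.0, -0.0, -1.0]]
force: [0.1, 0.9, -1.5]
grip_width: 0.146
grasp_force: 58.7
```

```bash
python3 - <<'E'
from h import *
goto(.5616,.0611,17.19)
s=telemetry.observe();c=shot('wrist','w12'); g=cv2.cvtColor(c['frame'],7)
pr=lambda X:(lambda q:(q[:2]/q[2]).round(1))(np.array(c['K'])@(np.array(c['R'])@np.array(X)+np.array(c['t'])))
u=pr([.5616,.0611,.028]);t=np.array(s['tcp_pos']);o=np.array(s['orientation']); tip=t-[0,0,.0873]
print('hole exp',u,'tip exp',pr(tip),'z.095above',pr(t))
x,y=u.astype(int)
for r in range(y-20,y+22,2): print(r,' '.join('%3d'%v for v in g[r,x-26:x+28:2]))
x,y=pr(tip).astype(int)
print('tip')
for r in range(y-14,y+40,3): print(r,' '.join('%3d'%v for v in g[r,x-26:x+28:2]))
E
```

```text
[0.5618 0.0622 0.1921] yhead 17.36 z [-3.e-04  1.e-04 -1.e+00] g 0.146
shift after turn x -1.0 y -0.5 mm, wz 0.0030
hole exp [278.3 192.5] tip exp [279.  218.5] z.095above [279.3 279.5]
172 173 173 173 173 173 173 173 174 173 173 172 172 173 173 173 173 174 173 174 174 174 174 174 174 174 174 174
174 173 172 172 171 172 172 172 172 173 173 173 173 172 172 172 173 173 173 173 174 174 174 174 174 174 174 174
176 172 172 173 172 172 172 172 172 172 172 172 173 172 172 172 173 173 173 173 174 175 174 173 173 174 174 174
178 132 168 172 172 171 171 171 172 172 171 172 171 172 172 172 172 172 172 174 173 174 172 173 174 174 173 173
180 127 158 163 171 171 172 171 171 171 171 172 171 172 173 171 172 172 171 173 173 172 173 174 173 173 174 173
182 126 126 133 170 170 172 171 171 171 172 170 170 168 167 169 171 171 172 173 172 172 173 173 173 172 172 172
184 127 126 125 130 158 163 171 171 171 170 166 153 143 145 133 141 167 171 172 172 173 173 172 172 172 173 173
186 126 125 125 123 123 131 170 171 170 167 144 158 170 170 164 126 130 166 173 172 172 172 172 173 172 172 173
188 126 127 124 12
[... 2757 characters left out ...]
 127 131 132 128 126 127 130
240  96 106 106 107 103 104 110 111 112 104 106 110 111 113 112 110 109 120 129 125 128 127 124 127 127 128 130
243  91  97  96  96  96  96  95  98  97 101 106 110 110 112 112 109 108 102 100 100 101 101 104 101 102 103 105
246  93  94  99 100  99 100  98  99  99 101 106 109 111 111 111 108 105 102 101 102 101 103 103 104 104 105 106
249  93  94  99 100  99  99  99  98  98 100 106 110 111 113 111 108 107 101 102 100  99  99 101 101 102 104 103
252  94  96 100 100  96 100 100 101 101 101 106 110 110 112 111 109 106 104 100 101  99 102 101 101 103 104 104
255  90  96  94  97  98  97  93  97  98 101 107 109 110 113 113 108 105 102  98  97 100  96  99 100 101 101 102
```

Call:
{"name": "play_rows", "arguments": {"commands": [[[-0.9,-0.5,15,0,0,0.003,0],[0,0,20,0,0,0,0],[0,0,18,0,0,0,0],[0,0,10,0,0,0,0],[0,0,4,0,0,0,0],[0,0,0,0,0,0,0],[0,0,0,0,0,0,0],[0,0,0,0,0,0,0]]]}}

```text
time_s: 22.73
tcp_pos: [0.5626, 0.0602, 0.1265]
orientation: [[-0.294, 0.956, 0.002], [0.956, 0.294, -0.0], [-0.001, 0.002, -1.0]]
force: [0.7, 0.4, -0.6]
grip_width: 0.141
grasp_force: 58.7
```

```bash
python3 - <<'E'
from h import *
goto(.5616,.0611,17.19)
E
```

```text
[0.5626 0.0602 0.1265] yhead 17.12 z [ 2.3e-03 -2.0e-04 -1.0e+00] g 0.141
shift after turn x 1.2 y -0.7 mm, wz -0.0013
```

Call:
{"name": "play_rows", "arguments": {"commands": [[[0.7,-0.5,0,0,0,0,0],[0,0,0,0,0,0,0],[0,0,0,0,0,0,0],[0,0,0,0,0,0,0],[0,0,0,0,0,0,0]]]}}

```text
time_s: 23.15
tcp_pos: [0.561, 0.0607, 0.1254]
orientation: [[-0.294, 0.956, 0.0], [0.956, 0.294, -0.0], [-0.0, 0.0, -1.0]]
force: [0.3, -0.5, -0.5]
grip_width: 0.145
grasp_force: 58.7
```

```bash
python3 - <<'E'
from h import *
goto(.5616,.0611,17.19)
E
```

```text
[0.561  0.0607 0.1254] yhead 17.1 z [ 3.e-04 -0.e+00 -1.e+00] g 0.145
shift after turn x 0.3 y 0.7 mm, wz -0.0016
```

Call:
{"name": "play_rows", "arguments": {"commands": [[[0.2,0.5,3,0,0,0,0],[0,0,4,0,0,0,0],[0,0,4,0,0,0,0],[0,0,4,0,0,0,0],[0,0,3,0,0,0,0],[0,0,0,0,0,0,0],[0,0,0,0,0,0,0]]]}}

```text
time_s: 23.73
tcp_pos: [0.5612, 0.061, 0.1068]
orientation: [[-0.294, 0.956, -0.001], [0.956, 0.294, 0.0], [0.0, -0.001, -1.0]]
force: [0.5, -0.6, -0.6]
grip_width: 0.147
grasp_force: 58.7
```

Call:
{"name": "play_rows", "arguments": {"commands": [[[0,0,4,0,0,0,0],[0,0,4,0,0,0,0],[0,0,4,0,0,0,0],[0,0,2,0,0,0,0],[0,0,0,0,0,0,0],[0,0,0,0,0,0,0],[0,0,0,0,0,0,0]]]}}

```text
time_s: 24.32
tcp_pos: [0.5615, 0.061, 0.0933]
orientation: [[-0.294, 0.956, 0.0], [0.956, 0.294, -0.0], [-0.0, 0.0, -1.0]]
force: [0.1, 0.8, -0.6]
grip_width: 0.146
grasp_force: 58.7
```

Call:
{"name": "play_rows", "arguments": {"commands": [[[0,0,0.8,0,0,0,0],[0,0,0.6,0,0,0,0],[0,0,0.4,0,0,0,0],[0,0,0,0,0,0,0],[0,0,0,0,0,0,0]]]}}

```text
time_s: 24.73
tcp_pos: [0.5614, 0.061, 0.0914]
orientation: [[-0.294, 0.956, 0.0], [0.956, 0.294, -0.0], [-0.0, 0.0, -1.0]]
force: [-0.5, 0.6, -1.0]
grip_width: 0.143
grasp_force: 58.7
```

Call:
{"name": "play_rows", "arguments": {"commands": [[[0,0,0.4,0,0,0,0],[0,0,0.3,0,0,0,0],[0,0,0.3,0,0,0,0],[0,0,0,0,0,0,0],[0,0,0,0,0,0,0]]]}}

```text
time_s: 25.15
tcp_pos: [0.5619, 0.0609, 0.0912]
orientation: [[-0.294, 0.956, 0.001], [0.956, 0.294, -0.0], [-0.0, 0.001, -1.0]]
force: [-0.3, -0.8, 5.5]
grip_width: 0.141
grasp_force: 59.3
```

The pin has bottomed (5.5 N). I release it and retreat.

Call:
{"name": "play_rows", "arguments": {"commands": [[[0,0,-0.4,0,0,0,0.2],[0,0,0,0,0,0,0.3],[0,0,0,0,0,0,0.45],[0,0,0,0,0,0,0.6],[0,0,0,0,0,0,0.6],[0,0,-10,0,0,0,0.6],[0,0,-25,0,0,0,0.6],[0,0,-30,0,0,0,0.6],[0,0,-30,0,0,0,0.8],[0,0,-20,0,0,0,1],[0,0,0,0,0,0,1],[0,0,0,0,0,0,1]]]}}

```text
time_s: 26.15
tcp_pos: [0.5623, 0.061, 0.2078]
orientation: [[-0.294, 0.956, 0.004], [0.956, 0.294, -0.0], [-0.001, 0.003, -1.0]]
force: [-0.2, 0.3, -0.2]
grip_width: 1.0
grasp_force: 0.0
```

```bash
python3 - <<'E'
from h import *
s=st();c=shot('wrist','w13'); g=cv2.cvtColor(c['frame'],7)
pr=lambda X:(lambda q:(q[:2]/q[2]).round(1))(np.array(c['K'])@(np.array(c['R'])@np.array(X)+np.array(c['t'])))
u=pr([.5616,.061,.124]);print('top exp',u,'pin foot',pr([.5616,.061,.028]))
x,y=u.astype(int)
for r in range(y-40,y+24,3): print(r,' '.join('%3d'%v for v in g[r,x-26:x+28:2]))
# cartons: strip contours in world at z=.070
hs=cv2.cvtColor(c['frame'],cv2.COLOR_RGB2HSV)
m=((hs[:,:,0]<25)&(hs[:,:,1]>90)&(hs[:,:,2]>80)).astype(np.uint8)
h=np.radians(17.19);R=np.array([[np.cos(h),-np.sin(h)],[np.sin(h),np.cos(h)]])
w=((hs[:,:,1]<70)&(hs[:,:,2]>140)).astype(np.uint8)
for k in cv2.findContours(w,0,2)[0]:
    if cv2.contourArea(k)>400:
        rr=cv2.minAreaRect(k); P=(ray(c,cv2.boxPoints(rr),.07)[:,:2]-[.5616,.0611])@R*1e3; print('strip',P.round(0).tolist())
E
```

```text
[0.5623 0.061  0.2078] yhead 17.11 z [ 3.6e-03 -3.0e-04 -1.0e+00] g 1.0
top exp [277.7 219.7] pin foot [277.5 186.9]
179 102 108 134 143 142 143 142 142 143 142 139 116 107 104 106 100 137 142 144 143 144 142 144 144 143 143 144
182 101 100 100 130 134 142 142 143 142 139 112  91  91  97 100  96 100 124 144 144 144 144 144 143 143 144 143
185 101  99  99 100 107 134 140 110 130 116  78  79  91  97 100 102  76 107 143 142 143 144 143 144 145 144 143
188 101 100 100 101  99  97  99  98  98  91  79  86  93  96 101 102  91 115 143 144 144 143 144 144 143 144 143
191 101 101  99 101  98  97  97  98  98  98  89  88  92  98 100 102 108 139 143 136 143 143 143 142 144 144 142
194 112 102 100  97  98 100  98  99  98  97  97  89  91  96 101 102 111  97  99  95 101 141 140 131 135 108 106
197 111 101 102 101 100  99  98  98  99  97  97  89  94  94  93 100  98  95  95  95  94  95  95  96  94  95  96
200 103  99 101  99  98  99 100  99  96  98  96  91  92  97 100  98  99  96  96  94  95  96  94  94  94  94  95
203 101 100  99  99 100 100  98  99  98  97  92  93  95  98 101 104 104 100  93  95  95
[... 1192 characters left out ...]
  83  81  83  84  85  88  87  87  86  87  87  88  88  88  88  88
239  73  74  77  80  80  79  78  78  79  78  80  81  81  83  82  84  84  83  86  85  84  88  89  87  88  89  86
242  73  74  78  79  81  77  80  80  81  82  81  82  83  82  85  83  81  81  83  84  83  86  87  84  86  86  87
strip [[-84.0, -57.0], [43.0, -57.0], [44.0, -76.0], [-86.0, -75.0]]
strip [[55.0, -85.0], [58.0, 41.0], [74.0, 39.0], [75.0, -87.0]]
strip [[-38.0, 49.0], [39.0, 48.0], [43.0, -26.0], [-41.0, -26.0]]
strip [[-75.0, 85.0], [-56.0, 86.0], [-57.0, -38.0], [-78.0, -40.0]]
strip [[-108.0, -14.0], [-81.0, 114.0], [88.0, 99.0], [88.0, -34.0]]
strip [[-222.0, 97.0], [-184.0, 153.0], [-170.0, 148.0], [-207.0, 91.0]]
```

```bash
python3 -c "
from station import manip
print(manip.hand_in())"
```

```text
the job is handed in; nothing more can be done
None
```

I set both loose cartons flat in the empty outlines, lowered the pin fully into the slab hole and let go of it, then handed the job in at about 26 s; the last camera check put both cartons within about 1 mm of their outline centres and the pin upright.

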